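# Roll the weight case into its station bay

## Robot

A 6-joint arm with a two-finger parallel gripper is mounted at the origin on a cart in front of the work surface, level with it; the furniture and walls round the work are solid. World frame = base frame: x ahead of the robot, y to its left, z up, the work surface at z = 0. Lengths are in m, angles in rad, forces in N, time in s.
With the tool pointing down it reaches from about 0.3 to 0.775 m from the base axis. Payload 14.6 kg.
Tool frame: the origin (TCP) lies on the centre line of the jaws, within the pads' length; the fingertips stand ctrl.tcp_to_tips ahead of it and the grasp point (between the pads) lies 2 mm behind it (ctrl.tcp_to_tips is the distance from the TCP to the fingertips, in m); z points along the fingers, y is the line along which they close (so a half turn about z gives the same grasp; the last joint's range is limited). The gripper opens to 94 mm and grips with 3 to 60 N. Pads are 16 mm wide; open, the fingers measure 119 mm over their backs; the gripper's body (75 mm by 177 mm) begins 78 mm behind the grasp point.
Start: joints at [-0.067, 0.3, 1.521, -0, 1.321, -0.067], TCP at [0.55, -0, 0.222] pointing down, gripper open.
Joint ranges: [-3.03, 3.03], [-0.79, 2.21], [0.23, 2.52], [-1.04, 4.18], [0, 3.07], [-2.55, 2.55]. Speed limits (rad/s): [2.22, 2.22, 2.57, 3.14, 3.14, 3.14].

## Interface

Orientations are given as [roll, pitch, yaw] about the fixed x, y, z axes, in that order (R = Rz(yaw) Ry(pitch) Rx(roll)).
In Python, from station import telemetry, viewer, hand_in, ctrl gives the robot as it stands.
- The arm moves only by the tool step_arm, never from a script. Its argument "plan" is a list of rows, each an object of numbers: "dx", "dy", "dz": the shift along the tool's x, y, z scaled (see below); "rx", "ry", "rz": the turn, a rotation vector about the tool's x, y, z scaled (see below); "claw": the closure, from 0 (fully open) to 1 (shut). In form: [{"dx": .., "dy": .., "dz": .., "rx": .., "ry": .., "rz": .., "claw": ..}, ...]. A call has 1 to 10 rows; each row shifts and turns the commanded pose from where the row before left it, along the tool's axes as they then stand; what a row does not reach is not made up. The controller multiplies each number of a shift by 0.1 m and each number of a turn by 90 degrees. A row lasts 1/10 s, in which the tool goes at most 50 mm and 8.59 degrees, less where a joint would pass 70% of its speed; a pose out of reach is approached as far as the arm can. A call with a number of a shift or a turn outside -1 to 1 is refused whole. A call with a gripper value outside its range is refused whole. The fingers move at their own pace and stop on an object; "grip_force" is the grip in N (left out, the last holds). Time passes only in rows, so rows that do not move let the fingers close. It gives the time, the measured TCP pose, the force, the opening and the grip force at its end, in the units of the state.
- telemetry.get_obs(): the state, without advancing time (a new reading comes with each control period).
- viewer.camera(name): name is "scene" or "side" or "wrist"; returns a dict with "img" (420x560x3 uint8, red, green, blue), "z_map" (420x560 float32, m along the optical axis (not along the pixel's ray), 0 where there is no reading), "fx", "fy", "cx", "cy" (pixels), "R" (3x3) and "t" (3): a world point X has camera coordinates R X + t; the wrist camera has in their place "tool_from_camera" (4x4, takes a point from camera to tool coordinates, whose origin is the TCP and whose axes are the flange's). Camera axes: x right, y down, z forward; pixel columns grow to the right and rows downward; lengths in m; the calibration is good to about 2 mm. The wrist camera is an equidistant fisheye: a pixel r from the principal point sees the ray r / f radians off the axis. A picture is of the moment at which its call begins: read the wrist's pose just before it.
- hand_in(): hands the job in; it is judged then, once.
Trained networks look in a picture, given as the dict that the camera call returned (one of the last four; its "shot" number tells which), for a name from the list of things; names that differ only in an ending like _2 or _b are one class to them, and where a whole thing is asked for, a point or a joint stands for the part that bears it (a point fixed in the world has none). Each returns a list of dicts, best first, with "score" (0 to 1); they miss things now and then, are a little off and sometimes report something else, mostly with a low value. They report only what shows in the picture. A call takes as long as a camera call.
- viewer.recognise(target, picture): "rect" ([left, top, right, bottom] in pixels, round what is visible of it).
The state is a dict: "time_s": time; "qpos": joint angles; "joint_vel": joint speeds; "tau": joint torques, N m; "ee_pos": TCP position; "eef_rot": TCP orientation; "force": force on the tool from outside, world axes, zero at the start; "moment": the same for the moment, N m; "grip_width": finger opening in m; "grip_force": force on a finger pad.
Only numpy, scipy, OpenCV 4.12 (cv2) and the standard library are available. Lean on these libraries where they do the work, as an engineer would, in place of code of your own. Each camera call takes 0.05 s, during which the arm holds its last target. There are 200 camera calls.

## Task

Push the wooden weight case along the rollers it stands on, all the way into the bay at the end of its lane until it is fully home against the end wall, and leave it resting there. Keep it down on the rollers (do not lift or tip it), and leave the round tin on the other lane where it stands.

Things in the scene. Friction and masses are not known exactly. Their poses are not given: they have to be found in the camera images.
- weight_case: Closed brown wooden box with a small brass-coloured clasp, 68 x 116 x 42 mm (x, y, z), 0.2 to 0.45 kg, lid fixed. Origin at the centre of its underside, z up; its long side (own y) lies along the lane. It stands loose on the rollers of either one of the two lanes, short of the bay, and is pushed in the track's +y.
- sample_tin: Round metal sample tin, 64 mm diameter, 48 mm high, standing on the rollers of the other lane; it must stay where it is. Origin at the centre of its underside.
- track: Fixed grey two-lane roller track, 192 x 420 mm (x, y). Origin: centre of its footprint on the worktop; +y runs along the lanes to the bays (to the robot's left, within 9 degrees), +x away from the robot. Lane centres x = -46 and +46 mm, 84 mm wide between guide rails 46 mm high. Free-turning steel rollers, tops at z = 36 mm, y = -180 to +150 mm; the -y end (y = -210) is open.
- bay_end (a point): Point on the worktop midway between the two lanes, at track y = +194 mm, where the rubber bumpers on the end wall have their faces. The bays are the last 81 mm of each lane before it, open above and in front, side walls 71 mm and end wall 75 mm high. The case touches the bumper when its origin is 58 mm short of it; its rear then stands 35 mm out of the bay. Axes as the track's.

How it is judged:
By the outcome, as a careful person would: the job done as asked, in the order asked, and still so for the second after the job is handed in, with the robot touching nothing.
It also fails if it takes over 42 s, if anything falls off the work surface, if the arm or the gripper's body presses on something with over 40 N, if the wrist force passes 120 N, or if a joint passes its speed limit or range.

## Working session

There is one attempt and no reset: what is moved stays moved. The work goes in short steps, Python scripts to look and compute and a tool call to move; the robot and the scene stay as the last step left them, time stands still between calls to the robot, and variables do not carry over. Pictures are saved under pics/ and viewed, at most 10 in all, crops included, and the job is handed in when it is done.

Besides the shell and the picture viewer there is one more tool, called after ">>>" as a command line: name --argument value ..., lists and objects as JSON in quotes. step_arm: Moves the arm, as the interface text tells. Shifts and turns lie within -1 to 1; 1 stands for 0.1 m of shift or 90 degrees of turn. Its arguments: {"type":"object","properties":{"plan":{"type":"array"},"grip_force":{"type":"number"}},"required":["plan"]}

```bash
mkdir -p pics; cat > h.py <<'E'
import numpy as np, cv2
from station import telemetry, viewer, hand_in, ctrl
def cloud(c):
    z=c["z_map"]; v,u=np.mgrid[:z.shape[0],:z.shape[1]]
    P=np.stack([(u-c["cx"])/c["fx"]*z,(v-c["cy"])/c["fy"]*z,z],-1)
    W=(P-np.array(c["t"]).ravel())@np.array(c["R"]); W[z<=0]=np.nan
    return W
E
python3 - <<'E'
from h import *
print(ctrl.tcp_to_tips, telemetry.get_obs())
ims=[]
for n in ("scene","side"):
    c=viewer.camera(n); W=cloud(c); np.savez(f"{n}.npz",W=W,img=c["img"]); ims.append(c["img"])
    for t in ("weight_case","sample_tin","track"):
        for r in viewer.recognise(t,c)[:2]:
            l,tp,rr,b=map(int,r["rect"]); P=W[tp:b,l:rr].reshape(-1,3)
            print(n,t,round(r["score"],2),[l,tp,rr,b],np.nanpercentile(P,[2,50,98],axis=0).round(3).tolist())
    cv2.imwrite(f"pics/{n}1.png",c["img"][:,:,::-1])
E
```

```text
0.017 {'time_s': 0.0, 'qpos': array([-6.65855255e-02,  3.00489050e-01,  1.52160464e+00, -4.98408284e-07,
        1.32067997e+00, -6.65729570e-02]), 'joint_vel': array([-0.0006506 , -0.00121053, -0.00121316,  0.00014836,  0.00023219,
       -0.00184389]), 'tau': array([-1.53750298e-03, -5.31805658e+01, -3.52735734e+01,  7.07558286e-02,
        2.43994006e-02, -4.79655944e-05]), 'ee_pos': array([5.49752058e-01, 2.14385568e-05, 2.21866502e-01]), 'eef_rot': array([-3.14041423e+00, -7.80834754e-05,  1.57078384e+00]), 'force': array([ 0.16245119, -0.13110903, -0.26375842]), 'moment': array([-0.02423426, -0.00509464,  0.04012151]), 'grip_force': 0.0, 'grip_width': 0.09394165681309208}
scene weight_case 0.75 [283, 142, 357, 208] [[0.444, -0.173, -0.003], [0.527, -0.019, 0.065], [0.654, 0.034, 0.083]]
scene sample_tin 0.75 [340, 177, 382, 221] [[0.409, -0.132, -0.001], [0.437, -0.014, 0.076], [0.496, 0.011, 0.084]]
scene track 0.68 [151, 140, 418, 361] [[0.352, -0.469, -0.755], [0.496, 0.097, 0.016], [0.721, 0.334, 0.084]]
side weight_case 0.94 [249, 134, 299, 185] [[0.486, -0.203, -0.0], [0.533, -0.009, 0.066], [0.613, 0.032, 0.08]]
side weight_case 0.49 [195, 142, 350, 307] [[0.372, -0.137, -0.001], [0.505, 0.134, 0.033], [0.677, 0.303, 0.08]]
side sample_tin 0.66 [305, 144, 339, 179] [[0.406, -0.181, -0.0], [0.437, -0.008, 0.072], [0.476, 0.01, 0.086]]
side track 0.91 [192, 139, 350, 308] [[0.372, -0.162, -0.001], [0.507, 0.131, 0.033], [0.685, 0.305, 0.08]]
```

View pics/scene1.png

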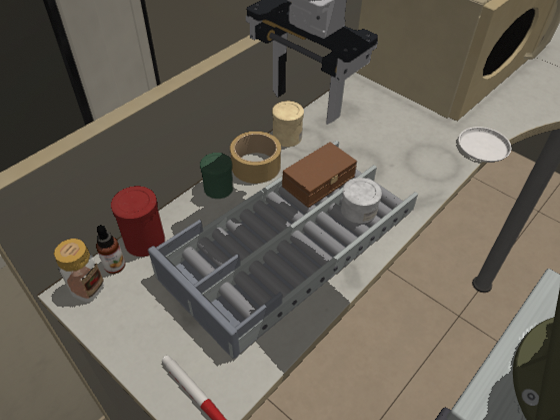

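View pics/side1.png

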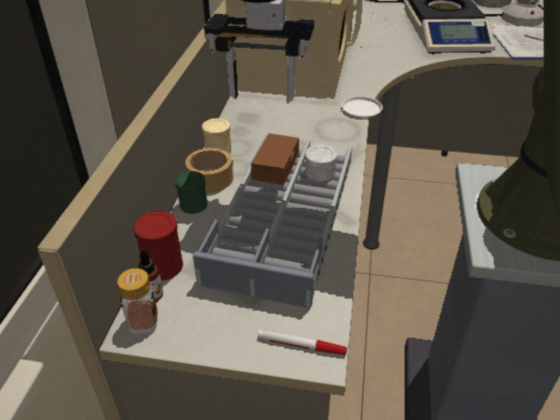

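The case (brown, scene px ~320,172) is on the far (+x) lane and the tin (~360,200) on the near lane. The bay is at the lower left. Next I fit the poses.

```bash
python3 - <<'E'
from h import *
from scipy.optimize import minimize
A=[];B=[]
for n in ("scene","side"):
    d=np.load(n+".npz"); W=d["W"]; hsv=cv2.cvtColor(d["img"],cv2.COLOR_RGB2HSV)
    x,y,z=np.moveaxis(W,-1,0)
    roi=(x>.33)&(x<.75)&(y>-.25)&(y<.36)
    m=roi&(z>.071)&(z<.086)&(hsv[...,1]>110)&(hsv[...,0]<18)&(abs(y)<.15)&(x<.62)
    k=cv2.connectedComponentsWithStats(m.astype(np.uint8))
    i=1+np.argmax(k[2][1:,4]); P=W[k[1]==i]
    r=cv2.minAreaRect((P[:,:2]*1000).astype(np.float32)); print(n,"case",len(P),r,np.median(P[:,2]))
    # rollers / rails low, grey
    g=roi&(hsv[...,1]<90)
    rail=W[g&(z>.041)&(z<.049)]; wall=W[g&(z>.066)&(z<.079)&(y>.08)]
    print("rail",len(rail),"wall",len(wall)); A.append(rail);B.append(wall)
A=np.vstack(A)[:,:2];B=np.vstack(B)[:,:2]
# fit by matching rail lines at x=0,+-~94 : outer edges; grid over yaw maximising histogram sharpness
best=[]
for th in np.radians(np.arange(-9,9.1,.25)):
    u=A@[np.cos(th),np.sin(th)]
    h,e=np.histogram(u,bins=np.arange(.3,.8,.003)); best.append((np.sum(h.astype(float)**2),np.degrees(th)))
s,th=max(best); print("yaw",th)
t=np.radians(th);ex=np.array([np.cos(t),np.sin(t)]);ey=np.array([-np.sin(t),np.cos(t)])
h,e=np.histogram(A@ex,bins=np.arange(.3,.8,.004)); print([(round(a,3),int(b)) for a,b in zip(e,h) if b>15])
h,e=np.histogram(B@ey,bins=np.arange(.0,.5,.004)); print([(round(a,3),int(b)) for a,b in zip(e,h) if b>10])
E
```

```text
scene case 1865 ((531.2203979492188, -25.379871368408203), (115.77020263671875, 68.4836654663086), 83.1036605834961) 0.07638864230244287
rail 3902 wall 2802
side case 1131 ((531.1494750976562, -25.586193084716797), (116.44448852539062, 66.2648696899414), 82.79930877685547) 0.07788439625996658
rail 2334 wall 2121
yaw -4.75
[(np.float64(0.388), 586), (np.float64(0.392), 728), (np.float64(0.396), 308), (np.float64(0.408), 39), (np.float64(0.412), 31), (np.float64(0.416), 29), (np.float64(0.42), 32), (np.float64(0.424), 27), (np.float64(0.428), 22), (np.float64(0.432), 26), (np.float64(0.436), 25), (np.float64(0.44), 24), (np.float64(0.444), 28), (np.float64(0.448), 26), (np.float64(0.452), 25), (np.float64(0.456), 18), (np.float64(0.46), 16), (np.float64(0.464), 20), (np.float64(0.48), 556), (np.float64(0.484), 637), (np.float64(0.488), 237), (np.float64(0.496), 17), (np.float64(0.5), 18), (np.float64(0.556), 16), (np.float64(0.572), 436), (np.float64(0.576), 440), (np.float64(0.58), 177), (np.float64(0.628), 35), (np.float64(0.632), 55), (np.float64(0.636), 22), (np.float64(0.64), 29),
[... 1586 characters left out ...]
), (np.float64(0.308), 66), (np.float64(0.312), 64), (np.float64(0.316), 72), (np.float64(0.32), 97), (np.float64(0.324), 336), (np.float64(0.328), 603), (np.float64(0.332), 938), (np.float64(0.336), 410), (np.float64(0.34), 21), (np.float64(0.344), 22), (np.float64(0.348), 23), (np.float64(0.352), 26), (np.float64(0.356), 27), (np.float64(0.36), 41), (np.float64(0.364), 55), (np.float64(0.368), 60), (np.float64(0.372), 76), (np.float64(0.376), 87), (np.float64(0.38), 41), (np.float64(0.384), 21), (np.float64(0.388), 25), (np.float64(0.392), 28), (np.float64(0.396), 24), (np.float64(0.4), 36), (np.float64(0.404), 43), (np.float64(0.408), 44), (np.float64(0.412), 27), (np.float64(0.416), 14)]
```

>>> step_arm --plan '[{"rz": 0.053,"claw": 0.68},{"dx": -0.3,"dy": -0.04,"claw": 0.68},{"dx": -0.3,"dy": -0.04,"claw": 0.68},{"dx": -0.3,"dy": -0.04,"claw": 0.68},{"dx": -0.31,"dy": -0.046,"claw": 0.68},{"claw": 0.68},{"claw": 0.68}]'

```text
$.plan[0]: bad value
```

```bash
python3 - <<'E'
from h import *
for n in ("scene","side"):
    W=np.load(n+".npz")["W"]; P=W.reshape(-1,3); P=P[np.isfinite(P).all(1)]
    u=P[:,:2]@[.9966,-.0828]; v=P[:,:2]@[.0828,.9966]
    m=(v>-.13)&(v<.3)&(P[:,2]>.1)&(u>.40)&(u<.72)&~((abs(P[:,1])<.06)&(P[:,2]>.15))
    for lo in np.arange(.4,.72,.02):
        k=m&(u>=lo)&(u<lo+.02)
        if k.sum()>5: print(n,round(lo,2),k.sum(),"z",P[k,2].max().round(3),"v",v[k].min().round(2),v[k].max().round(2))
c=viewer.camera("side"); cv2.imwrite("pics/side2.png",c["img"][:,:,::-1])
E
```

```text
scene 0.62 16 z 0.101 v 0.28 0.3
scene 0.64 15 z 0.102 v 0.27 0.29
scene 0.66 12 z 0.101 v 0.28 0.29
scene 0.68 632 z 0.216 v 0.25 0.3
scene 0.7 6493 z 0.217 v 0.01 0.3
side 0.62 34 z 0.104 v 0.28 0.3
side 0.64 66 z 0.103 v 0.27 0.3
side 0.66 52 z 0.104 v 0.27 0.3
side 0.68 276 z 0.217 v 0.27 0.3
side 0.7 3381 z 0.219 v 0.04 0.3
```

View pics/side2.png

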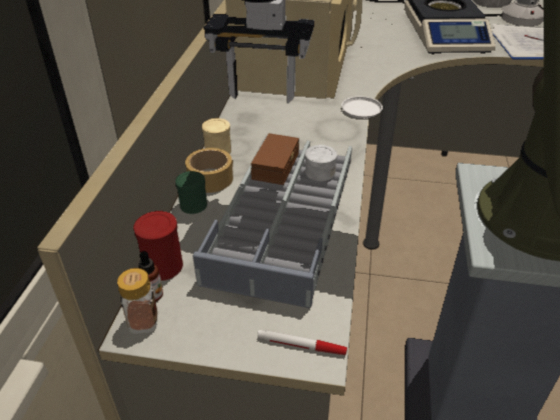

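The arm has not moved: the call was refused because every row needs all seven keys. The body's path is clear of obstacles.

>>> step_arm --plan '[{"dx": 0,"dy": 0,"dz": 0,"rx": 0,"ry": 0,"rz": 0.053,"claw": 0.68},{"dx": -0.3,"dy": -0.04,"dz": 0,"rx": 0,"ry": 0,"rz": 0,"claw": 0.68},{"dx": -0.3,"dy": -0.04,"dz": 0,"rx": 0,"ry": 0,"rz": 0,"claw": 0.68},{"dx": -0.3,"dy": -0.04,"dz": 0,"rx": 0,"ry": 0,"rz": 0,"claw": 0.68},{"dx": -0.31,"dy": -0.046,"dz": 0,"rx": 0,"ry": 0,"rz": 0,"claw": 0.68},{"dx": 0,"dy": 0,"dz": 0,"rx": 0,"ry": 0,"rz": 0,"claw": 0.68},{"dx": 0,"dy": 0,"dz": 0,"rx": 0,"ry": 0,"rz": 0,"claw": 0.68}]'

```text
time_s: 1.15
ee_pos: [0.5234, -0.1193, 0.2225]
eef_rot: [3.142, -0.0, 1.486]
force: [1.3, -0.3, 0.1]
grip_width: 0.0413
grip_force: 0.0
```

>>> step_arm --plan '[{"dx": 0,"dy": 0,"dz": 0.4,"rx": 0,"ry": 0,"rz": 0,"claw": 0.68},{"dx": 0,"dy": 0,"dz": 0.4,"rx": 0,"ry": 0,"rz": 0,"claw": 0.68},{"dx": 0,"dy": 0,"dz": 0.4,"rx": 0,"ry": 0,"rz": 0,"claw": 0.68},{"dx": 0,"dy": 0,"dz": 0.25,"rx": 0,"ry": 0,"rz": 0,"claw": 0.68},{"dx": 0,"dy": 0,"dz": 0.12,"rx": 0,"ry": 0,"rz": 0,"claw": 0.68},{"dx": 0,"dy": 0,"dz": 0,"rx": 0,"ry": 0,"rz": 0,"claw": 0.68},{"dx": 0,"dy": 0,"dz": 0,"rx": 0,"ry": 0,"rz": 0,"claw": 0.68}]'

```text
time_s: 1.85
ee_pos: [0.5241, -0.119, 0.0666]
eef_rot: [3.14, 0.0, 1.488]
force: [0.1, -0.2, 0.4]
grip_width: 0.0298
grip_force: 0.0
```

```bash
python3 - <<'E'
from h import *
c=viewer.camera("side"); cv2.imwrite("pics/side3.png",cv2.resize(c["img"][60:330,150:400,::-1],None,fx=2,fy=2))
E
```

```text
(no output)
```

View pics/side3.png

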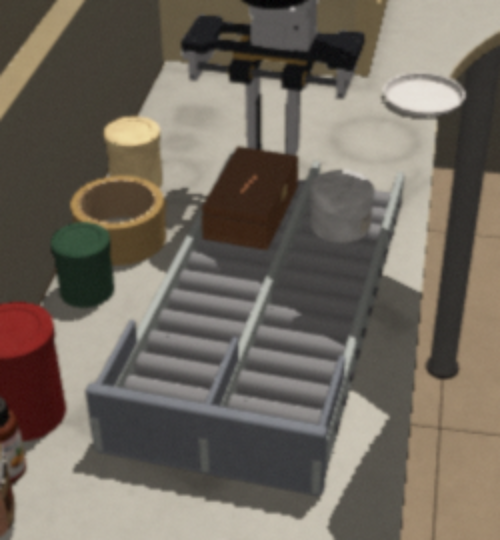

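The fingers hang free behind the case (crop px ~250–295, 150). I push gently.

>>> step_arm --plan '[{"dx": 0.1,"dy": 0,"dz": 0,"rx": 0,"ry": 0,"rz": 0,"claw": 0.68},{"dx": 0.1,"dy": 0,"dz": 0,"rx": 0,"ry": 0,"rz": 0,"claw": 0.68},{"dx": 0.05,"dy": 0,"dz": 0,"rx": 0,"ry": 0,"rz": 0,"claw": 0.68},{"dx": 0.05,"dy": 0,"dz": 0,"rx": 0,"ry": 0,"rz": 0,"claw": 0.68},{"dx": 0.05,"dy": 0,"dz": 0,"rx": 0,"ry": 0,"rz": 0,"claw": 0.68},{"dx": 0.06,"dy": 0,"dz": 0,"rx": 0,"ry": 0,"rz": 0,"claw": 0.68},{"dx": 0.07,"dy": 0,"dz": 0,"rx": 0,"ry": 0,"rz": 0,"claw": 0.68},{"dx": 0.08,"dy": 0,"dz": 0,"rx": 0,"ry": 0,"rz": 0,"claw": 0.68},{"dx": 0.09,"dy": 0,"dz": 0,"rx": 0,"ry": 0,"rz": 0,"claw": 0.68},{"dx": 0.1,"dy": 0,"dz": 0,"rx": 0,"ry": 0,"rz": 0,"claw": 0.68}]'

```text
time_s: 2.9
ee_pos: [0.5296, -0.0437, 0.0654]
eef_rot: [-3.142, -0.0, 1.487]
force: [0.8, -1.0, 0.3]
grip_width: 0.0301
grip_force: 0.2
```

>>> step_arm --plan '[{"dx": 0.1,"dy": 0,"dz": 0,"rx": 0,"ry": 0,"rz": 0,"claw": 0.68},{"dx": 0.1,"dy": 0,"dz": 0,"rx": 0,"ry": 0,"rz": 0,"claw": 0.68},{"dx": 0.1,"dy": 0,"dz": 0,"rx": 0,"ry": 0,"rz": 0,"claw": 0.68},{"dx": 0.1,"dy": 0,"dz": 0,"rx": 0,"ry": 0,"rz": 0,"claw": 0.68},{"dx": 0.1,"dy": 0,"dz": 0,"rx": 0,"ry": 0,"rz": 0,"claw": 0.68},{"dx": 0.1,"dy": 0,"dz": 0,"rx": 0,"ry": 0,"rz": 0,"claw": 0.68},{"dx": 0.1,"dy": 0,"dz": 0,"rx": 0,"ry": 0,"rz": 0,"claw": 0.68},{"dx": 0.08,"dy": 0,"dz": 0,"rx": 0,"ry": 0,"rz": 0,"claw": 0.68},{"dx": 0.06,"dy": 0,"dz": 0,"rx": 0,"ry": 0,"rz": 0,"claw": 0.68},{"dx": 0.05,"dy": 0,"dz": 0,"rx": 0,"ry": 0,"rz": 0,"claw": 0.68}]'

```text
time_s: 3.9
ee_pos: [0.537, 0.0447, 0.0654]
eef_rot: [-3.142, 0.0, 1.488]
force: [0.1, -0.5, 0.1]
grip_width: 0.0302
grip_force: 0.2
```

```bash
python3 - <<'E'
from h import *
print(telemetry.get_obs()["force"])
c=viewer.camera("side"); cv2.imwrite("pics/side4.png",cv2.resize(c["img"][60:330,150:400,::-1],None,fx=2,fy=2))
E
```

```text
[ 0.05370483 -0.46468398  0.0578728 ]
```

View pics/side4.png

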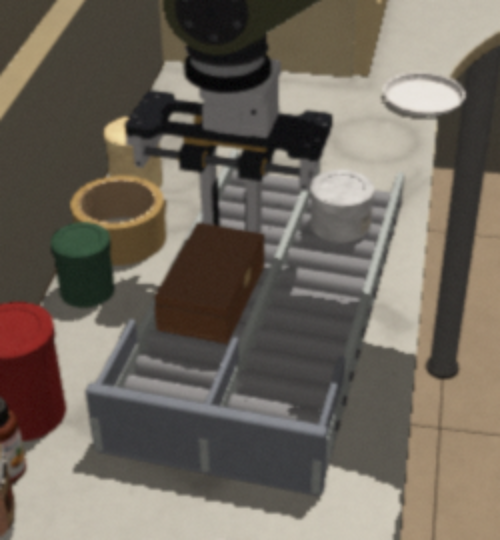

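The case is at (210,285) in the crop, straight in its lane with the fingers behind it. About 108 mm remain.

>>> step_arm --plan '[{"dx": 0.06,"dy": 0,"dz": 0,"rx": 0,"ry": 0,"rz": 0,"claw": 0.68},{"dx": 0.08,"dy": 0,"dz": 0,"rx": 0,"ry": 0,"rz": 0,"claw": 0.68},{"dx": 0.1,"dy": 0,"dz": 0,"rx": 0,"ry": 0,"rz": 0,"claw": 0.68},{"dx": 0.1,"dy": 0,"dz": 0,"rx": 0,"ry": 0,"rz": 0,"claw": 0.68},{"dx": 0.1,"dy": 0,"dz": 0,"rx": 0,"ry": 0,"rz": 0,"claw": 0.68},{"dx": 0.1,"dy": 0,"dz": 0,"rx": 0,"ry": 0,"rz": 0,"claw": 0.68},{"dx": 0.08,"dy": 0,"dz": 0,"rx": 0,"ry": 0,"rz": 0,"claw": 0.68},{"dx": 0.08,"dy": 0,"dz": 0,"rx": 0,"ry": 0,"rz": 0,"claw": 0.68},{"dx": 0.06,"dy": 0,"dz": 0,"rx": 0,"ry": 0,"rz": 0,"claw": 0.68},{"dx": 0.05,"dy": 0,"dz": 0,"rx": 0,"ry": 0,"rz": 0,"claw": 0.68}]'

```text
time_s: 4.95
ee_pos: [0.5438, 0.1254, 0.0654]
eef_rot: [-3.142, -0.0, 1.488]
force: [0.0, -0.4, 0.2]
grip_width: 0.0302
grip_force: 0.3
```

>>> step_arm --plan '[{"dx": 0.04,"dy": 0,"dz": 0,"rx": 0,"ry": 0,"rz": 0,"claw": 0.68},{"dx": 0.04,"dy": 0,"dz": 0,"rx": 0,"ry": 0,"rz": 0,"claw": 0.68},{"dx": 0.04,"dy": 0,"dz": 0,"rx": 0,"ry": 0,"rz": 0,"claw": 0.68},{"dx": 0.03,"dy": 0,"dz": 0,"rx": 0,"ry": 0,"rz": 0,"claw": 0.68},{"dx": 0.02,"dy": 0,"dz": 0,"rx": 0,"ry": 0,"rz": 0,"claw": 0.68}]'

```text
time_s: 5.45
ee_pos: [0.5452, 0.1421, 0.0654]
eef_rot: [3.142, -0.0, 1.488]
force: [0.1, -0.1, -0.4]
grip_width: 0.03
grip_force: 0.1
```

>>> step_arm --plan '[{"dx": 0.02,"dy": 0,"dz": 0,"rx": 0,"ry": 0,"rz": 0,"claw": 0.68},{"dx": 0.02,"dy": 0,"dz": 0,"rx": 0,"ry": 0,"rz": 0,"claw": 0.68},{"dx": 0.02,"dy": 0,"dz": 0,"rx": 0,"ry": 0,"rz": 0,"claw": 0.68},{"dx": 0.01,"dy": 0,"dz": 0,"rx": 0,"ry": 0,"rz": 0,"claw": 0.68},{"dx": 0.01,"dy": 0,"dz": 0,"rx": 0,"ry": 0,"rz": 0,"claw": 0.68},{"dx": 0,"dy": 0,"dz": 0,"rx": 0,"ry": 0,"rz": 0,"claw": 0.68}]'

```text
time_s: 6.05
ee_pos: [0.5459, 0.1497, 0.0654]
eef_rot: [3.142, 0.0, 1.487]
force: [0.4, -1.2, 0.3]
grip_width: 0.0301
grip_force: 0.6
```

```bash
python3 - <<'E'
from h import *
print(telemetry.get_obs()["force"])
c=viewer.camera("side"); cv2.imwrite("pics/side5.png",cv2.resize(c["img"][130:330,150:400,::-1],None,fx=3,fy=3))
E
```

```text
[ 0.43620301 -1.21949095  0.30440671]
```

View pics/side5.png

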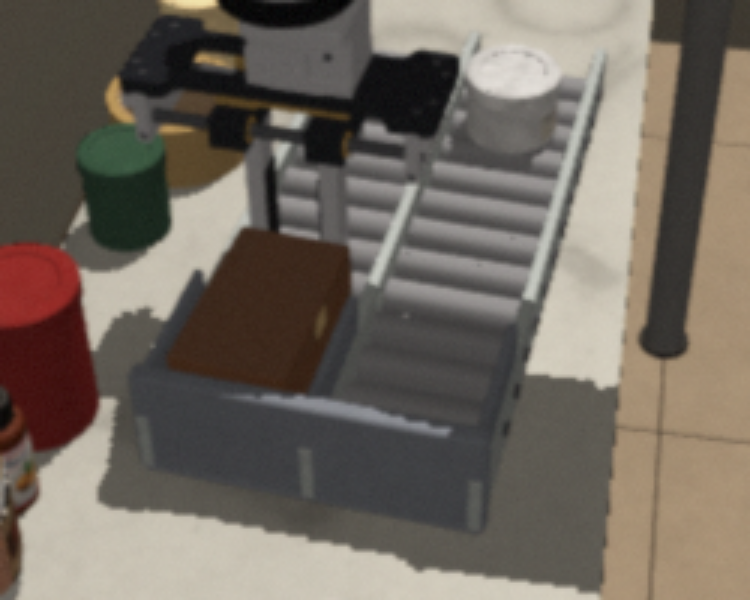

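The case is in the bay (crop px ~265,310), close to the wall, with no clear bumper force yet. I creep on.

>>> step_arm --plan '[{"dx": 0.01,"dy": 0,"dz": 0,"rx": 0,"ry": 0,"rz": 0,"claw": 0.68},{"dx": 0.01,"dy": 0,"dz": 0,"rx": 0,"ry": 0,"rz": 0,"claw": 0.68},{"dx": 0.01,"dy": 0,"dz": 0,"rx": 0,"ry": 0,"rz": 0,"claw": 0.68},{"dx": 0,"dy": 0,"dz": 0,"rx": 0,"ry": 0,"rz": 0,"claw": 0.68}]'

```text
time_s: 6.5
ee_pos: [0.5471, 0.1507, 0.0657]
eef_rot: [3.139, 0.003, 1.486]
force: [5.6, -17.9, -0.2]
grip_width: 0.0303
grip_force: 8.6
```

>>> step_arm --plan '[{"dx": 0.01,"dy": 0,"dz": 0,"rx": 0,"ry": 0,"rz": 0,"claw": 0.68},{"dx": 0.01,"dy": 0,"dz": 0,"rx": 0,"ry": 0,"rz": 0,"claw": 0.68},{"dx": 0,"dy": 0,"dz": 0,"rx": 0,"ry": 0,"rz": 0,"claw": 0.68}]'

```text
time_s: 6.8
ee_pos: [0.548, 0.1513, 0.0659]
eef_rot: [3.138, 0.004, 1.485]
force: [9.4, -29.5, 1.0]
grip_width: 0.0304
grip_force: 14.1
```

Firm bumper contact at about the expected position. I back off slowly, then look.

>>> step_arm --plan '[{"dx": -0.02,"dy": 0,"dz": 0,"rx": 0,"ry": 0,"rz": 0,"claw": 0.68},{"dx": -0.01,"dy": 0,"dz": 0,"rx": 0,"ry": 0,"rz": 0,"claw": 0.68},{"dx": -0.01,"dy": 0,"dz": 0,"rx": 0,"ry": 0,"rz": 0,"claw": 0.68},{"dx": -0.01,"dy": 0,"dz": 0,"rx": 0,"ry": 0,"rz": 0,"claw": 0.68},{"dx": -0.01,"dy": 0,"dz": 0,"rx": 0,"ry": 0,"rz": 0,"claw": 0.68},{"dx": -0.02,"dy": 0,"dz": 0,"rx": 0,"ry": 0,"rz": 0,"claw": 0.68},{"dx": -0.1,"dy": 0,"dz": 0,"rx": 0,"ry": 0,"rz": 0,"claw": 0.68},{"dx": -0.2,"dy": 0,"dz": 0,"rx": 0,"ry": 0,"rz": 0,"claw": 0.68},{"dx": -0.2,"dy": 0,"dz": 0,"rx": 0,"ry": 0,"rz": 0,"claw": 0.68},{"dx": -0.2,"dy": 0,"dz": 0,"rx": 0,"ry": 0,"rz": 0,"claw": 0.68}]'

```text
time_s: 7.8
ee_pos: [0.5395, 0.0759, 0.0654]
eef_rot: [-3.141, 0.0, 1.488]
force: [-0.1, -0.9, -0.2]
grip_width: 0.0297
grip_force: 0.0
```

```bash
cat > chk.py <<'E'
from h import *
for n in ("scene","side"):
    c=viewer.camera(n); W=cloud(c); hsv=cv2.cvtColor(c["img"],cv2.COLOR_RGB2HSV); x,y,z=np.moveaxis(W,-1,0)
    m=(z>.071)&(z<.086)&(hsv[...,1]>110)&(hsv[...,0]<18)&(y>.1)&(y<.34)&(x>.48)&(x<.62)
    k=cv2.connectedComponentsWithStats(m.astype(np.uint8)); P=W[k[1]==1+np.argmax(k[2][1:,4])]
    r=cv2.minAreaRect((P[:,:2]*1000).astype(np.float32)); q=np.array(r[0])/1000
    v=P[:,:2]@[.0828,.9966]
    print(n,r,np.median(P[:,2]),"u,v",q@[.9966,-.0828],q@[.0828,.9966],"v ends",np.percentile(v,[1,99]))
    g=(hsv[...,1]<90)&(z>.070)&(z<.079); Q=W[g][:,:2]; uv=Q@np.array([[.9966,.0828],[-.0828,.9966]])
    s=uv[(uv[:,0]>.44)&(uv[:,0]<.62)&(uv[:,1]>.31)&(uv[:,1]<.35)]; print("wall v",np.percentile(s[:,1],[2,50,98]))
cv2.imwrite("pics/side6.png",cv2.resize(c["img"][130:330,150:400,::-1],None,fx=3,fy=3))
E
python3 chk.py
```

```text
scene ((551.9888305664062, 219.2933349609375), (114.95932006835938, 69.88766479492188), 83.19119262695312) 0.07658146039426977 u,v 0.5319545804077149 0.26425241279296874 v ends [0.20904697 0.32130389]
wall v [0.31756329 0.33192613 0.33727917]
side ((552.9595947265625, 217.9215850830078), (117.85877227783203, 68.23686218261719), 82.51624298095703) 0.077761221994369 u,v 0.5330356248596192 0.262965706137085 v ends [0.20785981 0.32001647]
wall v [0.31514153 0.33179525 0.336634  ]
```

View pics/side6.png

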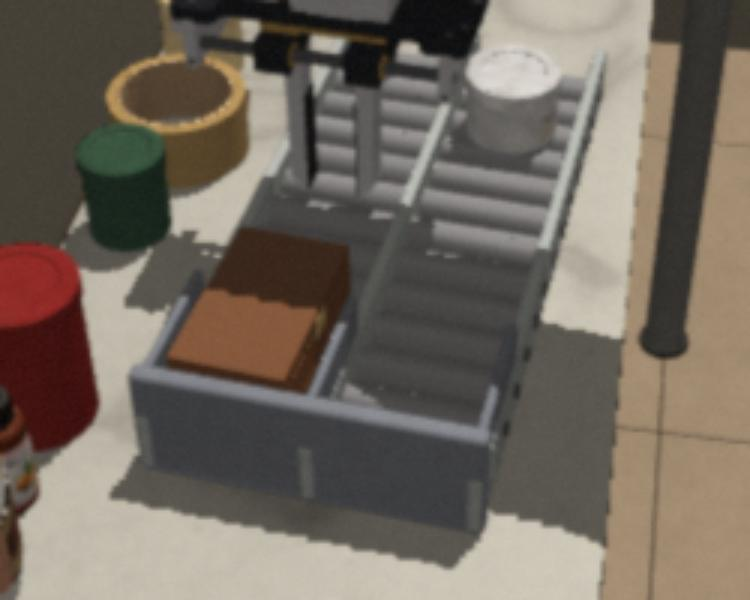

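The case is in the bay (~265,310), close against the wall, and the tin has not moved. It reads about 2° skewed relative to my track yaw, so I refine that yaw from the wall and rails, and the case yaw from its edges.

```bash
python3 - <<'E'
from h import *
R=np.array([[.9966,.0828],[-.0828,.9966]])
def fit(p,ax):  # slope of coord ax over the other
    o=1-ax; m=np.ones(len(p),bool)
    for _ in range(6):
        k=np.polyfit(p[m,o],p[m,ax],1); r=p[:,ax]-np.polyval(k,p[:,o]); m=abs(r)<max(.002,2*np.std(r[m]))if _<2 else abs(r)<.005
    return np.degrees(np.arctan(k[0])).round(2),k.round(4),m.sum()
for n in ("scene","side"):
    d=np.load(n+".npz"); W=d["W"]; hs=cv2.cvtColor(d["img"],cv2.COLOR_RGB2HSV); z=W[...,2]; uv=W[...,:2]@R
    g=(hs[...,1]<90)
    for c in (.393,.485,.577):
        s=uv[g&(z>.041)&(z<.049)&(abs(uv[...,0]-c)<.012)&(uv[...,1]>-.08)&(uv[...,1]<.23)]
        print(n,"rail",c,"dyaw",-fit(s,0)[0],fit(s,0)[1:])
    s=uv[g&(z>.071)&(z<.079)&(abs(uv[...,1]-.332)<.012)&(uv[...,0]>.4)&(uv[...,0]<.57)]
    print(n,"wall dyaw",fit(s,1))
    c=viewer.camera(n); W=cloud(c); hs=cv2.cvtColor(c["img"],cv2.COLOR_RGB2HSV); z=W[...,2]; uv=W[...,:2]@R
    p=uv[(z>.073)&(z<.083)&(hs[...,1]>110)&(hs[...,0]<18)&(abs(uv[...,0]-.532)<.05)&(abs(uv[...,1]-.264)<.07)]
    for ax in (0,1):
        o=1-ax; c0=np.median(p[:,o]); h=.05 if o else .025
        b=np.linspace(c0-h,c0+h,12); L=[[],[]]
        for a,e in zip(b,b[1:]):
            q=p[(p[:,o]>a)&(p[:,o]<e),ax]
            for i in (0,1): L[i].append(np.percentile(q,[2,98][i]))
        for i in (0,1):
            k=np.polyfit((b[1:]+b[:-1])/2-c0,L[i],1); print(n,"case edge",ax,i,"dyaw",np.degrees(k[0]).round(2)*(1 if ax else -1),"pos",k[1].round(4))
E
```

```text
scene rail 0.393 dyaw -0.2 (array([0.0035, 0.3928]), np.int64(866))
scene rail 0.485 dyaw -0.14 (array([0.0024, 0.4847]), np.int64(674))
scene rail 0.577 dyaw -0.03 (array([0.0006, 0.5767]), np.int64(427))
scene wall dyaw (np.float64(-0.08), array([-0.0015,  0.3332]), np.int64(758))
scene case edge 0 0 dyaw -1.34 pos 0.5001
scene case edge 0 1 dyaw -1.88 pos 0.5641
scene case edge 1 0 dyaw -1.64 pos 0.2105
scene case edge 1 1 dyaw -1.8 pos 0.3199
side rail 0.393 dyaw -0.06 (array([0.001 , 0.3947]), np.int64(431))
side rail 0.485 dyaw -0.06 (array([0.0011, 0.4862]), np.int64(447))
side rail 0.577 dyaw 0.43 (array([-0.0074,  0.5793]), np.int64(312))
side wall dyaw (np.float64(-0.27), array([-0.0047,  0.3347]), np.int64(598))
side case edge 0 0 dyaw -1.49 pos 0.5011
side case edge 0 1 dyaw -2.23 pos 0.5646
side case edge 1 0 dyaw -1.69 pos 0.2093
side case edge 1 1 dyaw -2.09 pos 0.3194
```

The track yaw is confirmed, so the case is skewed about -1.7°, which puts its +x front corner about 2 mm off the bumper. I square it with a gentle push of the closed fingers on the +x half of its rear.

>>> step_arm --plan '[{"dx": 0,"dy": 0.2,"dz": 0,"rx": 0,"ry": 0,"rz": 0,"claw": 1},{"dx": 0,"dy": 0,"dz": 0,"rx": 0,"ry": 0,"rz": 0,"claw": 1},{"dx": 0,"dy": 0,"dz": 0,"rx": 0,"ry": 0,"rz": 0,"claw": 1},{"dx": 0.2,"dy": 0,"dz": 0,"rx": 0,"ry": 0,"rz": 0,"claw": 1},{"dx": 0.2,"dy": 0,"dz": 0,"rx": 0,"ry": 0,"rz": 0,"claw": 1},{"dx": 0.16,"dy": 0,"dz": 0,"rx": 0,"ry": 0,"rz": 0,"claw": 1},{"dx": 0.06,"dy": 0,"dz": 0,"rx": 0,"ry": 0,"rz": 0,"claw": 1},{"dx": 0.04,"dy": 0,"dz": 0,"rx": 0,"ry": 0,"rz": 0,"claw": 1},{"dx": 0.02,"dy": 0,"dz": 0,"rx": 0,"ry": 0,"rz": 0,"claw": 1},{"dx": 0,"dy": 0,"dz": 0,"rx": 0,"ry": 0,"rz": 0,"claw": 1}]'

```text
time_s: 9.0
ee_pos: [0.5653, 0.143, 0.0654]
eef_rot: [-3.142, 0.0, 1.487]
force: [0.4, 0.9, -0.3]
grip_width: 0.0007
grip_force: 0.0
```

>>> step_arm --plan '[{"dx": 0.01,"dy": 0,"dz": 0,"rx": 0,"ry": 0,"rz": 0,"claw": 1},{"dx": 0.01,"dy": 0,"dz": 0,"rx": 0,"ry": 0,"rz": 0,"claw": 1},{"dx": 0.01,"dy": 0,"dz": 0,"rx": 0,"ry": 0,"rz": 0,"claw": 1},{"dx": 0.01,"dy": 0,"dz": 0,"rx": 0,"ry": 0,"rz": 0,"claw": 1},{"dx": 0,"dy": 0,"dz": 0,"rx": 0,"ry": 0,"rz": 0,"claw": 1}]'

```text
time_s: 9.5
ee_pos: [0.5657, 0.1473, 0.0654]
eef_rot: [-3.142, 0.0, 1.488]
force: [1.2, -0.1, 0.4]
grip_width: 0.0004
grip_force: 0.0
```

>>> step_arm --plan '[{"dx": 0.01,"dy": 0,"dz": 0,"rx": 0,"ry": 0,"rz": 0,"claw": 1},{"dx": 0.01,"dy": 0,"dz": 0,"rx": 0,"ry": 0,"rz": 0,"claw": 1},{"dx": 0,"dy": 0,"dz": 0,"rx": 0,"ry": 0,"rz": 0,"claw": 1}]'

```text
time_s: 9.8
ee_pos: [0.5662, 0.1485, 0.0655]
eef_rot: [3.141, 0.001, 1.487]
force: [2.0, -6.3, -0.7]
grip_width: 0.0007
grip_force: 2.8
```

>>> step_arm --plan '[{"dx": 0.01,"dy": 0,"dz": 0,"rx": 0,"ry": 0,"rz": 0,"claw": 1},{"dx": 0,"dy": 0,"dz": 0,"rx": 0,"ry": 0,"rz": 0,"claw": 1}]'

```text
time_s: 10.0
ee_pos: [0.5666, 0.1489, 0.0655]
eef_rot: [3.14, 0.002, 1.487]
force: [4.7, -10.2, -0.1]
grip_width: 0.001
grip_force: 5.1
```

>>> step_arm --plan '[{"dx": 0.01,"dy": 0,"dz": 0,"rx": 0,"ry": 0,"rz": 0,"claw": 1},{"dx": 0,"dy": 0,"dz": 0,"rx": 0,"ry": 0,"rz": 0,"claw": 1}]'

```text
time_s: 10.2
ee_pos: [0.5671, 0.1491, 0.0657]
eef_rot: [3.139, 0.003, 1.487]
force: [6.8, -16.3, 0.3]
grip_width: 0.0002
grip_force: 7.6
```

```bash
cat > yaw.py <<'E'
from h import *
R=np.array([[.9966,.0828],[-.0828,.9966]])
for n in ("scene","side"):
    c=viewer.camera(n); W=cloud(c); hs=cv2.cvtColor(c["img"],cv2.COLOR_RGB2HSV); z=W[...,2]; uv=W[...,:2]@R
    p=uv[(z>.073)&(z<.083)&(hs[...,1]>110)&(hs[...,0]<18)&(abs(uv[...,0]-.532)<.05)&(abs(uv[...,1]-.264)<.07)]
    for ax in (0,1):
        o=1-ax; c0=np.median(p[:,o]); h=.05 if o else .025
        b=np.linspace(c0-h,c0+h,12)
        for i in (0,1):
            L=[np.percentile(p[(p[:,o]>a)&(p[:,o]<e),ax],[2,98][i]) for a,e in zip(b,b[1:])]
            k=np.polyfit((b[1:]+b[:-1])/2-c0,L,1); print(n,"edge",ax,i,"dyaw",np.degrees(k[0]).round(2)*(1 if ax else -1),"pos",k[1].round(4))
cv2.imwrite("pics/f.png",cv2.resize(c["img"][190:310,180:330,::-1],None,fx=5,fy=5,interpolation=cv2.INTER_CUBIC))
E
python3 yaw.py
```

```text
scene edge 0 0 dyaw -1.37 pos 0.5007
scene edge 0 1 dyaw -1.1 pos 0.5648
scene edge 1 0 dyaw -1.39 pos 0.2112
scene edge 1 1 dyaw -2.4 pos 0.3201
side edge 0 0 dyaw -0.8 pos 0.5017
side edge 0 1 dyaw -2.19 pos 0.5644
side edge 1 0 dyaw -2.59 pos 0.2113
side edge 1 1 dyaw -0.74 pos 0.32
```

View pics/f.png

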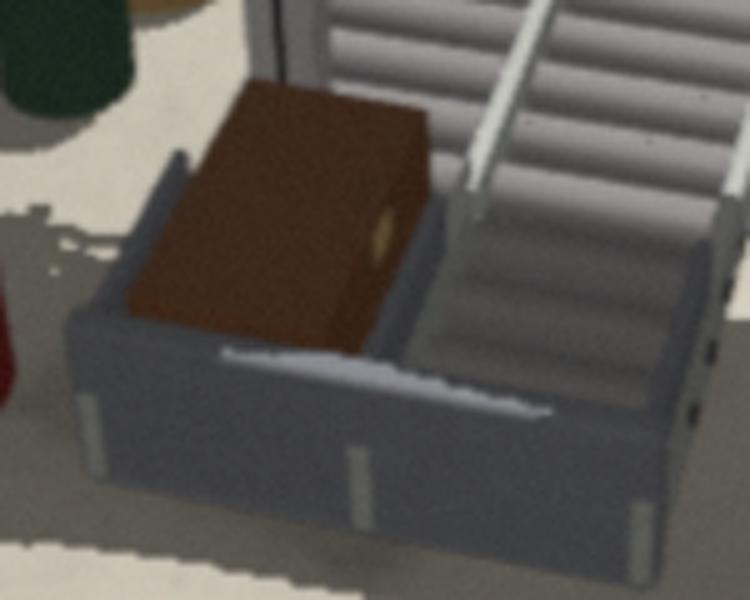

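The push did not turn the case, so the skew may only be measurement bias. I probe the -x half of the rear by touch; the +x half gave 6.3 N at v=0.1949.

>>> step_arm --plan '[{"dx": -0.02,"dy": 0,"dz": 0,"rx": 0,"ry": 0,"rz": 0,"claw": 1},{"dx": -0.02,"dy": 0,"dz": 0,"rx": 0,"ry": 0,"rz": 0,"claw": 1},{"dx": -0.12,"dy": 0,"dz": 0,"rx": 0,"ry": 0,"rz": 0,"claw": 1},{"dx": 0,"dy": -0.2,"dz": 0,"rx": 0,"ry": 0,"rz": 0,"claw": 1},{"dx": 0,"dy": -0.2,"dz": 0,"rx": 0,"ry": 0,"rz": 0,"claw": 1},{"dx": 0.06,"dy": 0,"dz": 0,"rx": 0,"ry": 0,"rz": 0,"claw": 1},{"dx": 0.04,"dy": 0,"dz": 0,"rx": 0,"ry": 0,"rz": 0,"claw": 1},{"dx": 0.02,"dy": 0,"dz": 0,"rx": 0,"ry": 0,"rz": 0,"claw": 1},{"dx": 0,"dy": 0,"dz": 0,"rx": 0,"ry": 0,"rz": 0,"claw": 1}]'

```text
time_s: 11.2
ee_pos: [0.5263, 0.1508, 0.0654]
eef_rot: [3.141, -0.0, 1.488]
force: [0.1, -0.2, -0.7]
grip_width: 0.0005
grip_force: 0.0
```

>>> step_arm --plan '[{"dx": 0.01,"dy": 0,"dz": 0,"rx": 0,"ry": 0,"rz": 0,"claw": 1},{"dx": 0,"dy": 0,"dz": 0,"rx": 0,"ry": 0,"rz": 0,"claw": 1}]'

```text
time_s: 11.4
ee_pos: [0.526, 0.1515, 0.0653]
eef_rot: [-3.141, 0.0, 1.488]
force: [0.0, -0.1, 0.0]
grip_width: 0.0001
grip_force: 0.0
```

>>> step_arm --plan '[{"dx": 0.01,"dy": 0,"dz": 0,"rx": 0,"ry": 0,"rz": 0,"claw": 1},{"dx": 0,"dy": 0,"dz": 0,"rx": 0,"ry": 0,"rz": 0,"claw": 1}]'

```text
time_s: 11.6
ee_pos: [0.526, 0.1525, 0.0654]
eef_rot: [3.142, 0.0, 1.488]
force: [0.4, 0.2, -1.0]
grip_width: 0.0008
grip_force: 0.0
```

>>> step_arm --plan '[{"dx": 0.01,"dy": 0,"dz": 0,"rx": 0,"ry": 0,"rz": 0,"claw": 1},{"dx": 0,"dy": 0,"dz": 0,"rx": 0,"ry": 0,"rz": 0,"claw": 1}]'

```text
time_s: 11.8
ee_pos: [0.5261, 0.153, 0.0654]
eef_rot: [-3.141, 0.001, 1.487]
force: [-0.2, -4.6, 0.5]
grip_width: 0.0007
grip_force: 2.3
```

>>> step_arm --plan '[{"dx": 0.01,"dy": 0,"dz": 0,"rx": 0,"ry": 0,"rz": 0,"claw": 1},{"dx": 0,"dy": 0,"dz": 0,"rx": 0,"ry": 0,"rz": 0,"claw": 1}]'

```text
time_s: 12.0
ee_pos: [0.5262, 0.1532, 0.0655]
eef_rot: [-3.141, 0.002, 1.487]
force: [-0.2, -12.3, 2.4]
grip_width: 0.0005
grip_force: 5.9
```

By touch the rear is about 1.1 mm different over 40 mm, so the skew is real. The earlier push jammed on friction: the force line through the pivot corner lay inside the friction cone. I will press at the middle and drag the rear sideways in +x by 3–4 mm, which turns the case square.

>>> step_arm --plan '[{"dx": -0.02,"dy": 0,"dz": 0,"rx": 0,"ry": 0,"rz": 0,"claw": 1},{"dx": -0.04,"dy": 0,"dz": 0,"rx": 0,"ry": 0,"rz": 0,"claw": 1},{"dx": 0,"dy": 0.22,"dz": 0,"rx": 0,"ry": 0,"rz": 0,"claw": 1},{"dx": 0.03,"dy": 0,"dz": 0,"rx": 0,"ry": 0,"rz": 0,"claw": 1},{"dx": 0.02,"dy": 0,"dz": 0,"rx": 0,"ry": 0,"rz": 0,"claw": 1},{"dx": 0,"dy": 0,"dz": 0,"rx": 0,"ry": 0,"rz": 0,"claw": 1}]'

```text
time_s: 12.6
ee_pos: [0.5479, 0.1508, 0.0654]
eef_rot: [3.141, 0.002, 1.488]
force: [2.7, -9.8, 0.6]
grip_width: 0.0006
grip_force: 4.9
```

>>> step_arm --plan '[{"dx": 0.005,"dy": 0.01,"dz": 0,"rx": 0,"ry": 0,"rz": 0,"claw": 1},{"dx": 0.005,"dy": 0.01,"dz": 0,"rx": 0,"ry": 0,"rz": 0,"claw": 1},{"dx": 0,"dy": 0,"dz": 0,"rx": 0,"ry": 0,"rz": 0,"claw": 1}]'

```text
time_s: 12.9
ee_pos: [0.5498, 0.1512, 0.0654]
eef_rot: [3.141, 0.002, 1.487]
force: [2.7, -12.7, 1.5]
grip_width: 0.0003
grip_force: 6.1
```

>>> step_arm --plan '[{"dx": 0,"dy": 0.01,"dz": 0,"rx": 0,"ry": 0,"rz": 0,"claw": 1},{"dx": 0,"dy": 0.01,"dz": 0,"rx": 0,"ry": 0,"rz": 0,"claw": 1},{"dx": 0,"dy": 0,"dz": 0,"rx": 0,"ry": 0,"rz": 0,"claw": 1}]'

```text
time_s: 13.2
ee_pos: [0.5508, 0.1511, 0.0653]
eef_rot: [-3.139, 0.003, 1.488]
force: [-6.4, -12.6, 5.7]
grip_width: 0.0006
grip_force: 6.4
```

```bash
python3 yaw.py
```

```text
scene edge 0 0 dyaw 0.18 pos 0.5018
scene edge 0 1 dyaw 0.07 pos 0.5657
scene edge 1 0 dyaw 0.32 pos 0.2116
scene edge 1 1 dyaw 1.24 pos 0.3206
side edge 0 0 dyaw 0.23 pos 0.5027
side edge 0 1 dyaw -0.94 pos 0.5653
side edge 1 0 dyaw -0.18 pos 0.2111
side edge 1 1 dyaw 0.94 pos 0.3203
```

The case is square now (mean about 0°), and the reversed side force shows it is flush. I retreat gently and lift clear.

>>> step_arm --plan '[{"dx": 0,"dy": -0.01,"dz": 0,"rx": 0,"ry": 0,"rz": 0,"claw": 1},{"dx": -0.01,"dy": 0,"dz": 0,"rx": 0,"ry": 0,"rz": 0,"claw": 1},{"dx": -0.01,"dy": 0,"dz": 0,"rx": 0,"ry": 0,"rz": 0,"claw": 1},{"dx": -0.01,"dy": 0,"dz": 0,"rx": 0,"ry": 0,"rz": 0,"claw": 1},{"dx": -0.02,"dy": 0,"dz": 0,"rx": 0,"ry": 0,"rz": 0,"claw": 1},{"dx": -0.1,"dy": 0,"dz": 0,"rx": 0,"ry": 0,"rz": 0,"claw": 1},{"dx": -0.2,"dy": 0,"dz": 0,"rx": 0,"ry": 0,"rz": 0,"claw": 1},{"dx": -0.3,"dy": 0,"dz": -0.2,"rx": 0,"ry": 0,"rz": 0,"claw": 1},{"dx": -0.2,"dy": 0,"dz": -0.4,"rx": 0,"ry": 0,"rz": 0,"claw": 1},{"dx": 0,"dy": 0,"dz": -0.3,"rx": 0,"ry": 0,"rz": 0,"claw": 1}]'

```text
time_s: 14.3
ee_pos: [0.5439, 0.0651, 0.1573]
eef_rot: [3.141, 0.0, 1.485]
force: [-0.3, -0.1, 0.8]
grip_width: 0.0001
grip_force: 0.0
```

```bash
python3 yaw.py; python3 chk.py
```

```text
scene edge 0 0 dyaw -0.22 pos 0.5015
scene edge 0 1 dyaw -0.44 pos 0.5654
scene edge 1 0 dyaw 0.32 pos 0.2112
scene edge 1 1 dyaw -0.75 pos 0.3205
side edge 0 0 dyaw -0.42 pos 0.5023
side edge 0 1 dyaw -1.49 pos 0.5657
side edge 1 0 dyaw -1.33 pos 0.2108
side edge 1 1 dyaw 0.52 pos 0.32
scene ((554.266845703125, 220.0182647705078), (114.96318817138672, 69.21926879882812), 84.67140197753906) 0.07650566302381423 u,v 0.5341648261047364 0.26516349749450685 v ends [0.20962781 0.32180612]
wall v [0.31870164 0.332054   0.33724482]
side ((554.1358032226562, 219.59860229492188), (115.59188842773438, 67.26761627197266), 83.87086486816406) 0.077760495921956 u,v 0.5340689772216797 0.2647344115539551 v ends [0.20899054 0.32101174]
wall v [0.31506194 0.33170295 0.33650793]
```

View pics/side6.png

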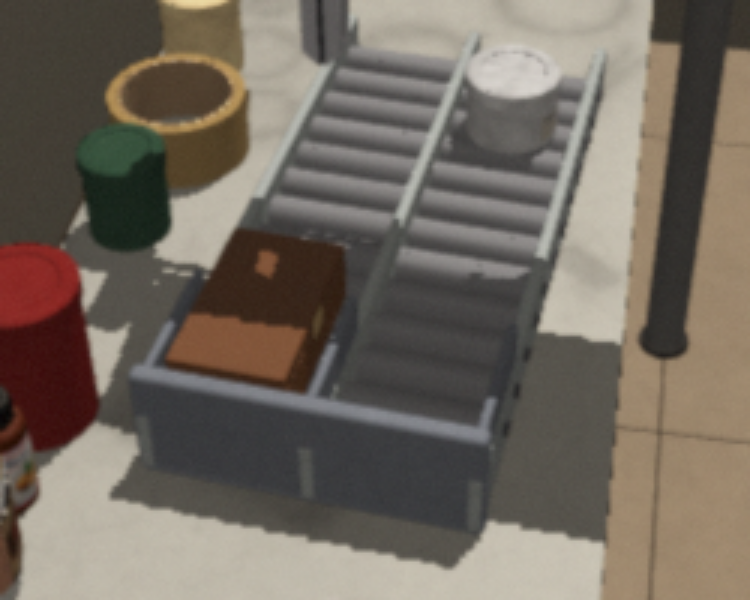

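The case (~258,310) is flush in the bay with about 0.5° of skew left. The tin has not moved and the arm is clear, so I hand in.

```bash
python3 -c "
from station import hand_in
print(hand_in())"
```

```text
the job is handed in; nothing more can be done
None
```

I pushed the weight case along its rollers into the bay until it met the bumper, squared it to within about 0.5° and left it resting there; the tin has not moved, the arm is clear, and the job is handed in (no verdict came back).

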